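# Feel an etched copper plate's edge for burrs

### The arm

A 6-joint arm with a two-finger parallel gripper is mounted at the origin on the work surface. World frame = base frame: x ahead of the robot, y to its left, z up, the work surface at z = 0. Lengths are in mm, angles in rad, forces in N, time in s.
With the tool pointing down it reaches from about 300 to 750 mm from the base axis. Payload 8.5 kg.
Tool frame: the origin (TCP) lies on the centre line of the jaws, within the pads' length; the fingertips stand 22 mm ahead of it and the grasp point (between the pads) lies 3 mm ahead of it; z points along the fingers, y is the line along which they close (so a half turn about z gives the same grasp; the last joint's range is limited). The gripper opens to 85 mm and grips with 20 to 120 N. Pads are 22 mm wide; open, the fingers measure 114 mm over their backs; the gripper's body (76 mm by 85 mm) begins 54 mm behind the grasp point. The pads swing forward as they close: fully open they stand 13 mm farther back than shut.
Start: joints at [0.9, 0.381, 1.297, -0, 1.464, -0.215], TCP at [242.088, 493.836, 253.322] pointing down, gripper open.
Joint ranges: [-3.11, 3.11], [-0.89, 2.33], [0.22, 2.48], [-1.42, 4.56], [0.17, 2.85], [-2.88, 2.88]. Speed limits (rad/s): [2.39, 2.39, 3.14, 3.14, 3.14, 3.14].

### API

Orientations are given as [roll, pitch, yaw] about the fixed x, y, z axes, in that order (R = Rz(yaw) Ry(pitch) Rx(roll)).
In Python, from cell import robot gives the robot as it stands.
- The arm moves only by the tool play_rows, never from a script. Its argument "deltas" is a list of rows, each an object of numbers: "hand": the opening, from -1 (shut) to 1 (fully open); "dx", "dy", "dz": the shift along the tool's x, y, z each as a share of 0.04 m, from -1 to 1; "turn": the turn about the tool's z as a share of 0.15 rad, from -1 to 1. A call has 1 to 5 rows; each row shifts and turns the commanded pose from where the row before left it, along the tool's axes as they then stand; what a row does not reach is not made up. A row lasts 1/8 s, in which the tool goes at most 62.5 mm and 10.7 degrees, less where a joint would pass 70% of its speed; a pose out of reach is approached as far as the arm can. A call with a number of a shift or a turn outside -1 to 1 is refused whole. A call with a gripper value outside its range is refused whole. The fingers move at their own pace and stop on an object; the grip force is fixed at half the most. Time passes only in rows, so rows that do not move let the fingers close. It gives the time, the measured TCP pose, the force, the opening and the grip force at its end, in the units of the state.
- robot.state(): the state, without advancing time (a new reading comes with each control period).
- robot.get_image(name): name is "scene" or "top" or "wrist"; returns a dict with "frame" (480x640x3 uint8, red, green, blue), "fx", "fy", "cx", "cy" (pixels), "rvec" (rotation vector, rad) and "tvec" (3), from world to camera coordinates, as OpenCV has them. Camera axes: x right, y down, z forward; pixel columns grow to the right and rows downward; lengths in mm; the calibration is good to about 2 mm. A picture is of the moment at which its call begins. There is no depth.
- robot.close_job(): hands the job in; it is judged then, once.
The state is a dict: "clock": time; "qpos": joint angles; "joint_velocities": joint speeds; "tau": joint torques, N m; "ee_pos": TCP position; "tcp_rot": TCP orientation; "contact_force": force on the tool from outside, world axes, zero at the start; "wrist_torque": the same for the moment, N m; "finger_gap": opening from 0.0 (shut) to 1.0 (fully open); "gripper_force": force on a finger pad.
Only numpy, scipy, OpenCV 4.12 (cv2) and the standard library are available. Lean on these libraries where they do the work, as an engineer would, in place of code of your own. Each camera call takes 0.05 s, during which the arm holds its last target. There are 200 camera calls.

### The job

Feel the copper plate for burrs before it is printed: with the closed fingertips, start at its clipped corner and run lightly along the top of the long edge that begins there, go round the square corner at its end and on along the short edge to that edge's far end. The plate floats on springs: press so gently that it never goes down to its stops. Leave the loupe and everything else lying about where it is, lift nothing, and finish with the hand clear and the plate risen again.

Things in the scene. Friction and masses are not known exactly. Their poses are not given: they have to be found in the camera images.
- board: plywood board 240 x 300 x 12 mm fixed to the table, origin under its centre. Centred 14 mm above it floats the bare copper plate, 200 x 130 x 4 mm, etched lines, top 30 mm above the table. One plate corner is cut off at 45 degrees (25 mm off each side), the rest are square. Axes of board and plate parts: z up, y along the long edges, x along the short ones; clipped corner at -x +y
- start (a point): point on the plate's top face where the trace begins: at the clipped end of the long edge at -x, 11 mm along from where the cut ends, 6 mm in from the edge (the middle of the 12 mm wide border along the edge that is to be felt). Axes as the board's: turn lies towards -y
- turn (a point): point on the plate's top face at the square corner at the other end of the traced long edge, 6 mm in from both edges; 158 mm from start
- finish (a point): point on the plate's top face at the far end of the traced short edge, 6 mm in from the edges of its square corner; 118 mm from turn. The path is start - turn - finish, two straight lines at a right angle, 6 mm in from the plate's outer edge
- plate (a joint): how far the whole plate is pushed down on its springs (m): 0 up, 0.008 down on its stops. It stays level, does not shift sideways, holds up to about 2 N before it yields, then sinks about 1.4 mm per further newton, and springs back when released
- edge1 (a point): length 1 of 8 of the plate's border that show where the fingers have been, not marked, flush with the plate and moving with it: 22 mm long, 12 mm wide, 4 mm thick; this point is the middle of its top face; long edge, the 22 mm next to the clipped corner; at x -59, y 64 mm from the plate's centre
- edge2 (a point): length 2 of 8 of the plate's border that show where the fingers have been, not marked, flush with the plate and moving with it: 10 mm long, 12 mm wide, 4 mm thick; this point is the middle of its top face; long edge; at x -59, y 22 mm from the plate's centre
- edge3 (a point): length 3 of 8 of the plate's border that show where the fingers have been, not marked, flush with the plate and moving with it: 10 mm long, 12 mm wide, 4 mm thick; this point is the middle of its top face; long edge; at x -59, y -18 mm from the plate's centre
- edge4 (a point): length 4 of 8 of the plate's border that show where the fingers have been, not marked, flush with the plate and moving with it: 10 mm long, 12 mm wide, 4 mm thick; this point is the middle of its top face; long edge, last before the turn; at x -59, y -56 mm from the plate's centre
- edge5 (a point): length 5 of 8 of the plate's border that show where the fingers have been, not marked, flush with the plate and moving with it: 12 mm long, 12 mm wide, 4 mm thick; this point is the middle of its top face; the square corner where the long and the short traced edges meet; at x -59, y -94 mm from the plate's centre
- edge6 (a point): length 6 of 8 of the plate's border that show where the fingers have been, not marked, flush with the plate and moving with it: 10 mm long, 12 mm wide, 4 mm thick; this point is the middle of its top face; short edge; at x -20, y -94 mm from the plate's centre
- edge7 (a point): length 7 of 8 of the plate's border that show where the fingers have been, not marked, flush with the plate and moving with it: 10 mm long, 12 mm wide, 4 mm thick; this point is the middle of its top face; short edge; at x 18, y -94 mm from the plate's centre
- edge8 (a point): length 8 of 8 of the plate's border that show where the fingers have been, not marked, flush with the plate and moving with it: 22 mm long, 12 mm wide, 4 mm thick; this point is the middle of its top face; short edge, its last 22 mm, at the finish corner; at x 54, y -94 mm from the plate's centre
- loupe: black folding magnifier, 36 x 36 x 40 mm, standing loose on the inner part of the plate; origin under its centre
- scraper: hand scraper, wooden handle and steel blade, 170 mm long, lying on the board beside the long edge that is not traced; origin on its underside
- weight: small brass weight, 24 mm across, 26 mm tall, on the board about 40 mm out from the traced long edge; origin under its centre
- brayer: ink roller with wooden handle, 40 mm high, loose on the table to the right; origin under its roller
- ink_can: ink can, 80 mm across, 70 mm tall, on the table to the left or right; origin under its centre
- jar: jar, 64 mm across, 90 mm tall, on the table to the left or right; origin under its centre
- ink_knife: ink knife, flat, 200 mm long, on the table to the left; origin on its underside
Things that resemble listed ones, but are neither listed nor needed, are in the scene too. Several things have the shape of the loupe; the one meant has the colours described above.

How it is judged:
By the outcome, as a careful person would: the job done as asked, in the order asked, and still so for the second after the job is handed in, with the robot touching nothing.
It also fails if it takes over 42 s, if anything falls off the work surface, if the arm or the gripper's body presses on something with over 40 N, if the wrist force passes 120 N, or if a joint passes its speed limit or range.

## Working session

There is one attempt and no reset: what is moved stays moved. The work goes in short steps, Python scripts to look and compute and a tool call to move; the robot and the scene stay as the last step left them, time stands still between calls to the robot, and variables do not carry over. Pictures are saved under pics/ and viewed, at most 10 in all, crops included, and the job is handed in when it is done.

Besides the shell and the picture viewer there is one more tool, called after ">>>" by a JSON object that holds its "name" and its "arguments", one argument or row to a line. play_rows: Moves the arm, as the interface text tells. Its arguments: {"type":"object","properties":{"deltas":{"type":"array","items":{"type":"object","properties":{"hand":{"type":"number"},"dx":{"type":"number"},"dy":{"type":"number"},"dz":{"type":"number"},"turn":{"type":"number"}}}}},"required":["deltas"]}

```bash
mkdir -p pics; cat > h.py <<'E'
import numpy as np, cv2
from cell import robot
def snap(n,f):
    d=robot.get_image(n); cv2.imwrite(f,d["frame"][:,:,::-1]); 
    np.savez(f[:-4]+".npz",**{k:np.array(v) for k,v in d.items()}); return d
def pose(d): 
    R=cv2.Rodrigues(np.array(d["rvec"],float))[0]; return R,np.array(d["tvec"],float).ravel()
def w(d,u,v,z):
    R,t=pose(d); r=R.T@np.array([(u-d["cx"])/d["fx"],(v-d["cy"])/d["fy"],1]); c=-R.T@t
    return c+r*(z-c[2])/r[2]
def px(d,p):
    R,t=pose(d); q=R@np.array(p,float)+t; return np.array([d["fx"]*q[0]/q[2]+d["cx"],d["fy"]*q[1]/q[2]+d["cy"]])
E
python3 - <<'E'
from h import *
d=snap("top","pics/top.png"); R,t=pose(d); print(-R.T@t, R[2])
d=snap("scene","pics/scene.png"); s=robot.state(); print(s)
E
```

```text
[ 317.58277846  -22.19398692 1244.46334476] [ 0.17371332  0.01749729 -0.98464081]
{'clock': 0.1, 'qpos': array([ 8.99724390e-01,  3.81130801e-01,  1.29817400e+00,  3.67867479e-05,
        1.46359736e+00, -2.15317651e-01]), 'joint_velocities': array([-0.0013875 , -0.00265055, -0.00333586,  0.00208433, -0.0001025 ,
       -0.0018191 ]), 'tau': array([ 3.07344722e-03, -4.49212503e+01, -2.31657529e+01, -1.56250708e-04,
        3.62816943e-03,  1.56314343e-05]), 'ee_pos': array([241.92981885, 493.67086002, 252.77602913]), 'tcp_rot': array([-3.14032119e+00, -3.15513557e-04,  2.68583421e+00]), 'contact_force': array([-0.12917548, -0.16915138, -1.09409937]), 'wrist_torque': array([-0.01343806, -0.00477028,  0.02340934]), 'gripper_force': 0.0, 'finger_gap': 1.0005362768957815}
```

View pics/top.png

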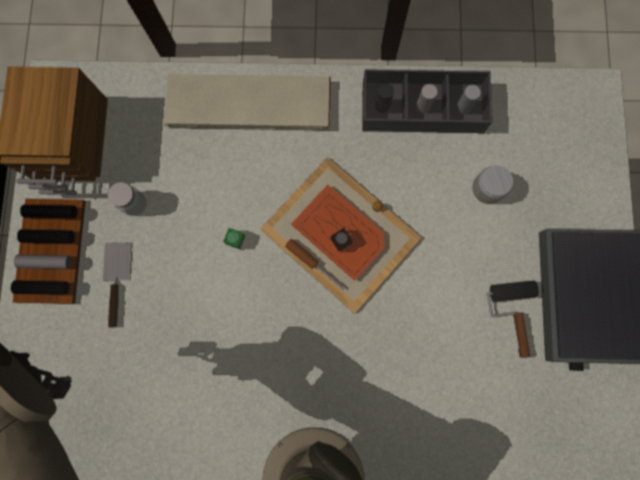

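View pics/scene.png

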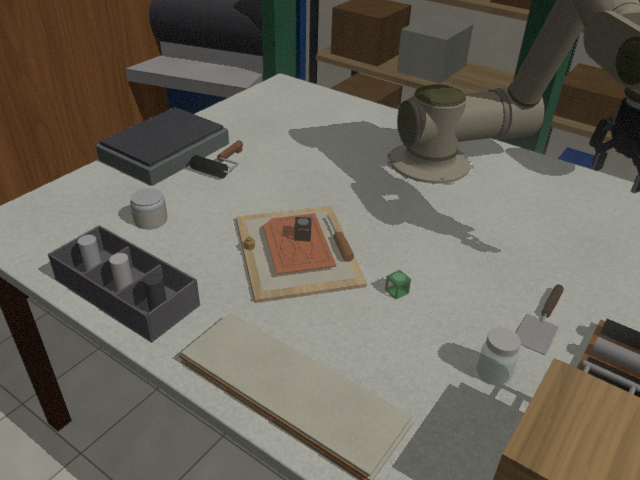

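The top view shows the plate at about (340,232), with its upper-left corner near (325,187), the weight at (378,205), the loupe at (341,240) and the scraper at (305,255). In the scene view the plate's clip is at about (275,225). I'll enlarge the plate in both.

```bash
python3 - <<'E'
import cv2,numpy as np
a=cv2.imread("pics/top.png")[155:315,255:430]; b=cv2.imread("pics/scene.png")[200:305,230:370]
cv2.imwrite("pics/c1.png",cv2.resize(a[:148],(700,592),interpolation=cv2.INTER_CUBIC))
cv2.imwrite("pics/c2.png",cv2.resize(b,(700,525),interpolation=cv2.INTER_CUBIC))
E
```

```text
(no output)
```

View pics/c1.png

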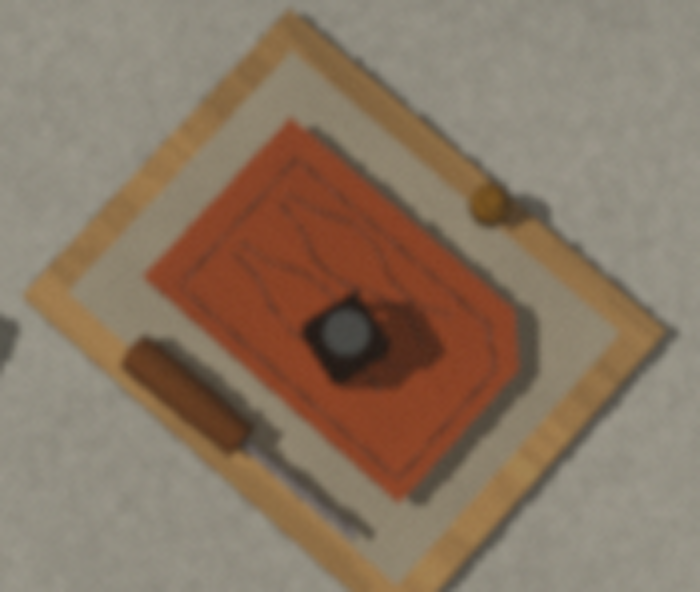

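View pics/c2.png

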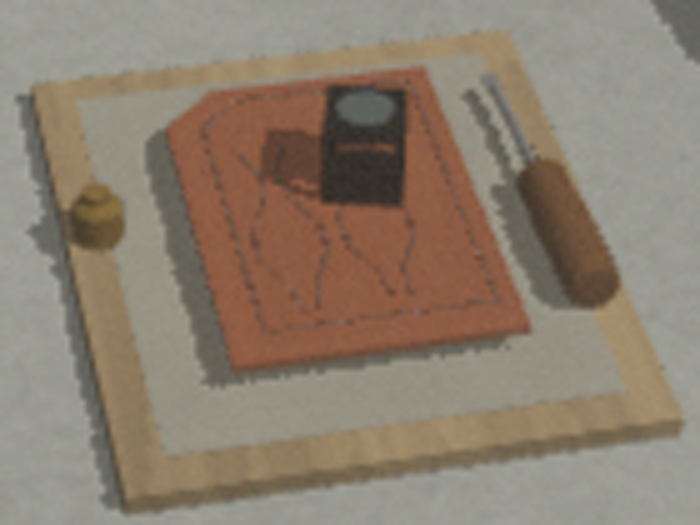

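The top crop (4x) has plate corners at (293,120) turn, (147,274) finish, (400,500) fourth, and cut ends at (519,310) and (518,375). The scene crop (5x) has the same corners at (236,370), (530,330), (425,68), (168,130) and (212,92).

```bash
cat > fit.py <<'E'
from h import *
from scipy.optimize import least_squares
P=np.array([[-65,-100],[65,-100],[65,100],[-65,75],[-40,100]],float)
def L(f): 
    z=np.load(f); return {k:z[k] for k in z.files}
T=L("pics/top.npz"); S=L("pics/scene.npz")
a=(np.array([[293,120],[147,274],[400,500],[519,310],[518,375]])+.5)/4-.5+[255,155]
b=(np.array([[236,370],[530,330],[425,68],[168,130],[212,92]])+.5)/5-.5+[230,200]
def W(q,p): c,s=np.cos(q[2]),np.sin(q[2]); return np.c_[p@np.array([[c,s],[-s,c]])+q[:2],np.full(len(p),30.)]
def fit(views,p0):
    f=lambda q: np.concatenate([(np.array([px(d,x) for x in W(q,P)])-uv).ravel() for d,uv in views])
    r=least_squares(f,p0); return r.x,r.fun
if __name__=="__main__":
    g=[w(T,*u,30)[:2] for u in a]; print(np.round(g,1)); v=g[2]-g[1]; y0=np.arctan2(-v[0],v[1])
    p0=[*(g[0]+g[2])/2,y0]
    for n,vs in (("top",[(T,a)]),("scene",[(S,b)]),("both",[(T,a),(S,b)])):
        q,r=fit(vs,p0); print(n,q.round(3),np.abs(r).max().round(2))
    print(W(q,np.array([[-59,64],[-59,-94],[59,-94]])).round(1))
    print("loupe/wt", w(T,255+345/4,155+330/4,70), w(T,255+490/4,155+203/4,38))
E
python3 fit.py
```

```text
[[ 665.4  -17.7]
 [ 570.5   65.9]
 [ 441.   -83.5]
 [ 553.4 -151.6]
 [ 515.  -151. ]]
top [552.969 -51.029   2.422] 1.21
scene [557.085 -49.81    2.428] 0.59
both [554.373 -50.97    2.425] 1.62
[[ 556.8 -138.    30. ]
 [ 660.6  -18.9   30. ]
 [ 571.6   58.7   30. ]]
loupe/wt [531.3411436  -50.39400289  70.        ] [ 614.22541043 -134.61410114   38.        ]
```

>>> {"name": "play_rows", "arguments": {
  "deltas": [
    {"turn": 0.87,"hand": -1},
    {"turn": 0.87,"hand": -1},
    {"dx": -0.5,"dy": -0.17,"hand": -1},
    {"dx": -0.99,"dy": -0.34,"hand": -1},
    {"dx": -0.99,"dy": -0.34,"hand": -1}
  ]
}}

```text
validation failed for argument at $.de...
```

>>> {"name": "play_rows", "arguments": {
  "deltas": [
    {"dx": -0.99,"dy": -0.34,"hand": -1},
    {"dx": -0.99,"dy": -0.34,"hand": -1},
    {"dx": -0.99,"dy": -0.34,"hand": -1},
    {"dx": -0.99,"dy": -0.34,"hand": -1},
    {"dx": -0.99,"dy": -0.34,"hand": -1}
  ]
}}

```text
validation failed for argument at $.de...
```

>>> {"name": "play_rows", "arguments": {
  "deltas": [
    {"dx": -0.99,"dy": -0.34,"hand": -1},
    {"dx": -0.99,"dy": -0.34,"hand": -1},
    {"dx": -0.99,"dy": -0.34,"hand": -1},
    {"dx": -0.99,"dy": -0.34,"hand": -1},
    {"dx": -0.5,"dy": -0.17,"hand": -1}
  ]
}}

```text
validation failed for argument at $.de...
```

>>> {"name": "play_rows", "arguments": {
  "deltas": [
    {"hand": -1},
    {"hand": -1}
  ]
}}

```text
validation failed for argument at $.de...
```

```bash
python3 - <<'E'
from h import *
d=snap("wrist","pics/wr.png"); R,t=pose(d); print(-R.T@t, R[2]); s=robot.state()
print(s["clock"],s["ee_pos"],s["tcp_rot"],s["contact_force"],s["finger_gap"],s["qpos"])
E
```

```text
[177.52939382 525.54047009 373.34771762] [ 0.25167194 -0.12386387 -0.95985362]
0.15 [241.99904588 493.69992428 252.85814742] [-3.14050570e+00 -1.89479004e-04  2.68577777e+00] [ 0.39942453 -0.7442167   1.25042776] 1.003813545441336 [ 8.99693788e-01  3.81095145e-01  1.29798734e+00 -4.73714602e-05
  1.46361251e+00 -2.15282667e-01]
```

View pics/wr.png

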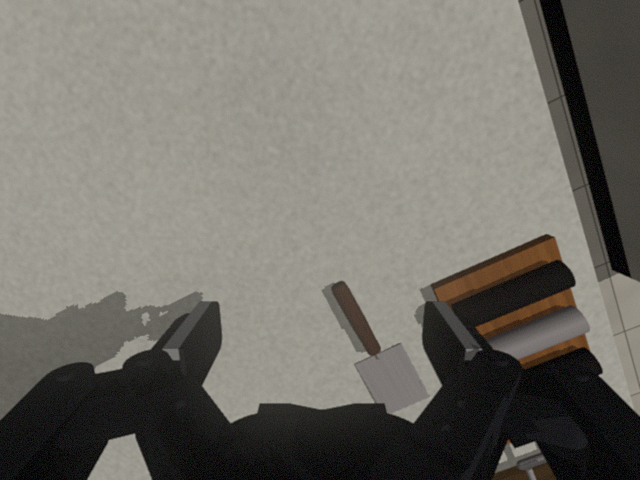

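The wrist view shows only the table and open fingers. The moves were refused, probably because every row field is required, so I'll send them again with all fields.

>>> {"name": "play_rows", "arguments": {
  "deltas": [
    {"dx": 0,"dy": 0,"dz": 0,"turn": 0.87,"hand": -1},
    {"dx": 0,"dy": 0,"dz": 0,"turn": 0.87,"hand": -1},
    {"dx": -0.5,"dy": -0.13,"dz": 0,"turn": 0,"hand": -1},
    {"dx": -0.95,"dy": -0.26,"dz": 0,"turn": 0,"hand": -1},
    {"dx": -0.95,"dy": -0.26,"dz": 0,"turn": 0,"hand": -1}
  ]
}}

```text
clock: 0.78
ee_pos: [298.2, 409.4, 253.2]
tcp_rot: [-3.141, 0.0, 2.428]
contact_force: [0.7, 1.0, -0.0]
finger_gap: 0.001
gripper_force: 0.0
```

>>> {"name": "play_rows", "arguments": {
  "deltas": [
    {"dx": -0.95,"dy": -0.26,"dz": 0,"turn": 0,"hand": -1},
    {"dx": -0.95,"dy": -0.26,"dz": 0,"turn": 0,"hand": -1},
    {"dx": -0.95,"dy": -0.26,"dz": 0,"turn": 0,"hand": -1},
    {"dx": -0.95,"dy": -0.26,"dz": 0,"turn": 0,"hand": -1},
    {"dx": -0.95,"dy": -0.26,"dz": 0,"turn": 0,"hand": -1}
  ]
}}

```text
clock: 1.4
ee_pos: [407.0, 245.0, 253.3]
tcp_rot: [-3.141, 0.0, 2.427]
contact_force: [0.0, 0.5, 0.8]
finger_gap: -0.001
gripper_force: 0.0
```

>>> {"name": "play_rows", "arguments": {
  "deltas": [
    {"dx": -0.95,"dy": -0.26,"dz": 0,"turn": 0,"hand": -1},
    {"dx": -0.95,"dy": -0.26,"dz": 0,"turn": 0,"hand": -1},
    {"dx": -0.95,"dy": -0.26,"dz": 0,"turn": 0,"hand": -1},
    {"dx": -0.95,"dy": -0.26,"dz": 0,"turn": 0,"hand": -1},
    {"dx": -0.95,"dy": -0.26,"dz": 0,"turn": 0,"hand": -1}
  ]
}}

```text
clock: 2.02
ee_pos: [515.8, 81.0, 253.3]
tcp_rot: [-3.141, -0.0, 2.427]
contact_force: [-0.1, -0.2, 0.4]
finger_gap: 0.003
gripper_force: 0.0
```

>>> {"name": "play_rows", "arguments": {
  "deltas": [
    {"dx": -0.95,"dy": -0.26,"dz": 0,"turn": 0,"hand": -1},
    {"dx": -0.95,"dy": -0.26,"dz": 0,"turn": 0,"hand": -1},
    {"dx": -0.95,"dy": -0.26,"dz": 0,"turn": 0,"hand": -1},
    {"dx": -0.95,"dy": -0.26,"dz": 0,"turn": 0,"hand": -1},
    {"dx": -0.95,"dy": -0.26,"dz": 0,"turn": 0,"hand": -1}
  ]
}}

```text
clock: 2.65
ee_pos: [624.6, -83.1, 253.2]
tcp_rot: [-3.141, -0.0, 2.427]
contact_force: [0.3, -1.0, -1.0]
finger_gap: -0.001
gripper_force: 0.0
```

>>> {"name": "play_rows", "arguments": {
  "deltas": [
    {"dx": -0.7,"dy": -0.26,"dz": 0,"turn": 0,"hand": -1},
    {"dx": -0.3,"dy": -0.1,"dz": 0,"turn": 0,"hand": -1},
    {"dx": 0,"dy": 0,"dz": 0,"turn": 0,"hand": -1},
    {"dx": 0,"dy": 0,"dz": 0,"turn": 0,"hand": -1}
  ]
}}

```text
clock: 3.15
ee_pos: [644.9, -117.2, 253.6]
tcp_rot: [3.141, -0.0, 2.426]
contact_force: [0.3, -0.1, 0.3]
finger_gap: -0.002
gripper_force: 0.0
```

```bash
python3 - <<'E'
from h import *
d=snap("wrist","pics/wr2.png"); s=robot.state()
print(s["clock"],s["ee_pos"],s["tcp_rot"],s["contact_force"],s["finger_gap"],s["qpos"])
E
```

```text
3.2 [ 644.91171107 -117.07154544  253.68606989] [ 3.14146194e+00 -8.24004297e-06  2.42624107e+00] [ 0.11919638  0.07876397 -0.43623486] 0.001832753868592044 [-3.59861424e-01  5.72702250e-01  9.67762918e-01  1.25468082e-04
  1.60108971e+00 -1.21530237e+00]
```

View pics/wr2.png

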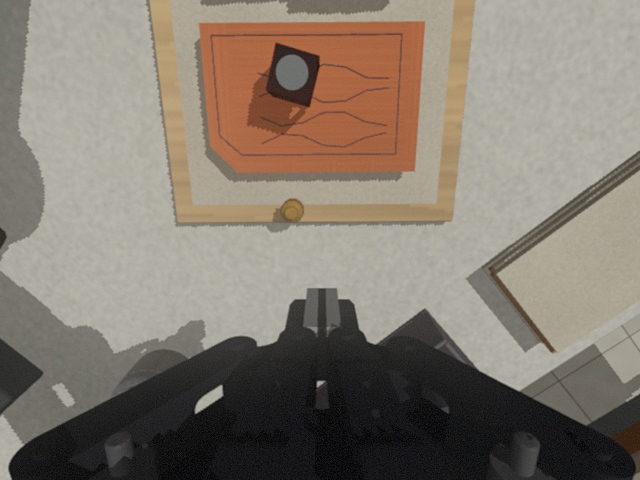

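The wrist view shows the plate clearly, with the turn corner at about (415,171), finish (424,22), fourth (201,24) and the clip at (240,172) and (208,147). The closed fingertips are at about (322,290). I'll fit the plate to this view.

```bash
python3 - <<'E'
from fit import *
V=L("pics/wr2.npz"); im=V["frame"].astype(int)
m=((im[...,0]>1.6*im[...,2])&(im[...,0]-im[...,1]>50)).astype(np.uint8); m[190:]=0
n,l,st,_=cv2.connectedComponentsWithStats(m); k=1+st[1:,4].argmax(); print(st[k])
h=cv2.convexHull(np.argwhere(l==k)[:,::-1].astype(np.int32)); ap=cv2.approxPolyDP(h,5,True)[:,0]; print(ap.tolist())
q,r=fit([(V,np.array([[414.5,171.5],[424.5,22],[200.5,23.5],[240,172],[208.5,146.5]]))],[554,-51,2.425]); print(q,r.reshape(-1,2).round(2).tolist())
t=[ap[np.abs(ap-c).sum(1).argmin()] for c in ([414,171],[424,22],[200,24],[240,172],[208,146])]
q2,r2=fit([(V,np.array(t,float))],q); print(q2,np.abs(r2).max())
print(W(q2,np.array([[-59,64],[-59,-94],[59,-94]])).round(1))
# check fingertip: predicted pixel of tip
s=robot.state(); print("tip px",px(V,s["ee_pos"]-[0,0,22]))
E
```

```text
[  212    35   189   119 17761]
[[400, 35], [394, 152], [242, 153], [220, 134], [213, 36]]
[556.23557381 -50.38543523   2.43108145] [[0.43, 0.41], [1.04, -0.23], [-1.49, -0.6], [-1.89, 0.77], [1.93, 0.11]]
[552.53266785 -51.78914037   2.42519028] 22.147221206406414
[[ 555.  -138.8   30. ]
 [ 658.8  -19.6   30. ]
 [ 569.8   57.8   30. ]]
tip px [321.69964864 307.63174016]
```

```bash
python3 - <<'E'
from fit import *
V=L("pics/wr2.npz"); im=V["frame"].astype(int)
m=((im[...,0]>1.6*im[...,2])&(im[...,0]-im[...,1]>50)).astype(np.uint8); m[190:]=0
m=cv2.morphologyEx(m,cv2.MORPH_CLOSE,np.ones((5,5),np.uint8))
n,l,st,_=cv2.connectedComponentsWithStats(m); k=1+st[1:,4].argmax(); print(st[k])
h=cv2.convexHull(np.argwhere(l==k)[:,::-1].astype(np.int32)); ap=cv2.approxPolyDP(h,4,True)[:,0]; print(ap.tolist())
t=np.array([ap[np.abs(ap-c).sum(1).argmin()] for c in ([414,171],[424,22],[200,24],[240,172],[208,146])],float)
q,r=fit([(V,t)],[556,-50,2.43]); print(q,r.reshape(-1,2).round(1).tolist())
print(W(q,np.array([[-59,64],[-59,-94],[59,-94]])).round(1), (q[:2]-robot.state()["ee_pos"][:2]))
c=V["frame"][10:190,185:445,::-1]; cv2.imwrite("pics/c3.png",cv2.resize(c,(780,540),interpolation=cv2.INTER_CUBIC))
E
```

```text
[  199    22   226   151 29090]
[[424, 22], [413, 170], [241, 172], [210, 145], [200, 23]]
[555.82100461 -50.04563424   2.43207293] [[2.0, 1.3], [1.5, -1.1], [-1.1, -0.7], [-2.9, 0.3], [0.4, 1.1]]
[[ 558.9 -137.    30. ]
 [ 661.8  -17.2   30. ]
 [ 572.3   59.7   30. ]] [-89.09070646  67.0259112 ]
```

View pics/c3.png

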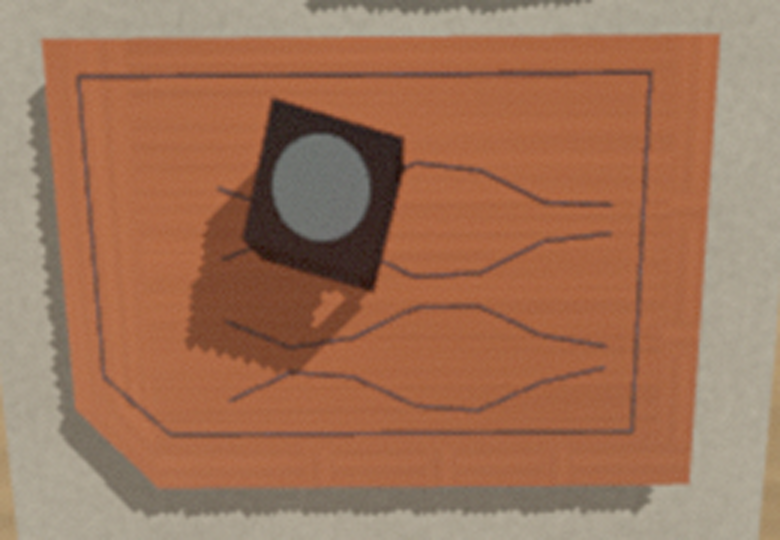

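>>> {"name": "play_rows", "arguments": {
  "deltas": [
    {"dx": 0.262,"dy": -0.361,"dz": 0.9,"turn": 0,"hand": -1},
    {"dx": 0.262,"dy": -0.361,"dz": 0.9,"turn": 0,"hand": -1},
    {"dx": 0.262,"dy": -0.361,"dz": 0.9,"turn": 0,"hand": -1},
    {"dx": 0.262,"dy": -0.361,"dz": 0.9,"turn": 0,"hand": -1},
    {"dx": 0.262,"dy": -0.361,"dz": 0.9,"turn": 0,"hand": -1}
  ]
}}

```text
clock: 3.82
ee_pos: [557.7, -137.3, 72.8]
tcp_rot: [3.141, 0.001, 2.426]
contact_force: [1.2, -0.1, 0.8]
finger_gap: -0.001
gripper_force: 0.0
```

>>> {"name": "play_rows", "arguments": {
  "deltas": [
    {"dx": 0,"dy": 0,"dz": 0.2,"turn": 0,"hand": -1},
    {"dx": 0,"dy": 0,"dz": 0,"turn": 0,"hand": -1},
    {"dx": 0,"dy": 0,"dz": 0,"turn": 0,"hand": -1}
  ]
}}

```text
clock: 4.2
ee_pos: [559.6, -138.1, 66.8]
tcp_rot: [3.141, 0.003, 2.426]
contact_force: [-0.4, 0.8, 0.8]
finger_gap: 0.002
gripper_force: 0.0
```

```bash
python3 - <<'E'
from fit import *
d=snap("wrist","pics/wr3.png"); s=robot.state(); print(s["ee_pos"],s["contact_force"])
p=s["ee_pos"]; print("tip",px(d,p-[0,0,22]), "plate below",px(d,[p[0],p[1],30]))
e=snap("scene","pics/sc2.png"); print("scene tip",px(e,p-[0,0,22]))
a=cv2.resize(d["frame"][200:400,190:450,::-1],(780,600),interpolation=cv2.INTER_CUBIC)
cv2.imwrite("pics/c4.png",a)
E
```

```text
[ 559.44994175 -138.09989575   66.65938025] [0.31495148 0.14555264 0.42589604]
tip [321.10176807 307.11370578] plate below [321.0926629  293.68968675]
scene tip [265.81897967 222.55369496]
```

View pics/wr3.png

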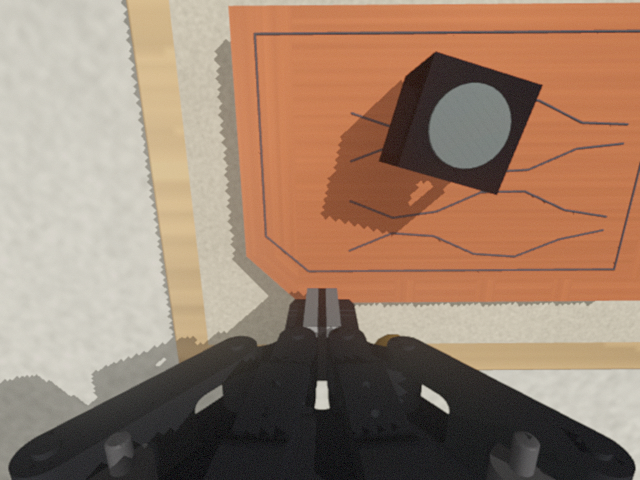

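The tip now hovers over the border just past the cut: the plate's long edge runs at about row 300, the cut end is near (302,298), and the tip's foot is predicted at (321,294). I'll zoom in to check.

View pics/c4.png

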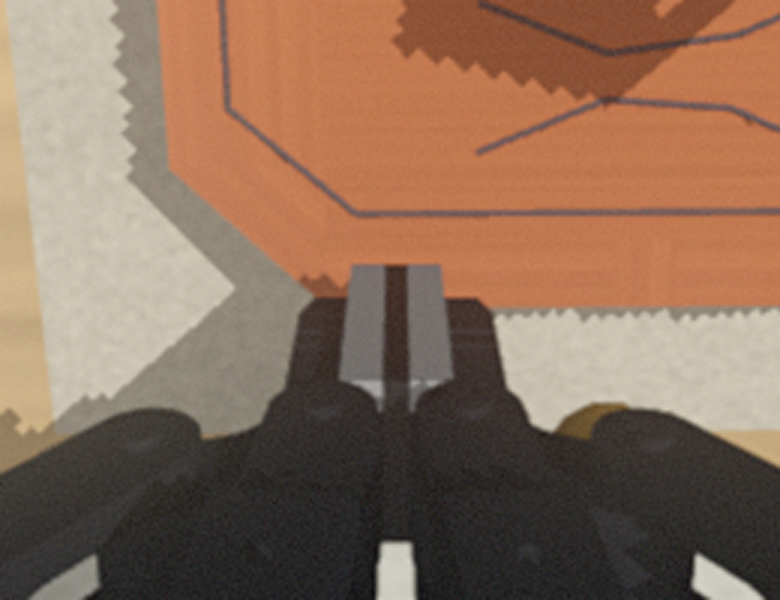

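```bash
python3 - <<'E'
from fit import *
d=L("pics/wr3.npz"); p=np.array([559.45,-138.1,30]); c,s=np.cos(2.428),np.sin(2.428)
def rel(u,v,z=30):
    q=(w(d,u,v,z)-p)[:2]; return np.round([q@[c,s],q@[-s,c]],1)
for uv in [(321,300),(450,301.5),(589,302.5),(302,298),(263,264),(308,269.5),(614,270),(247.5,257)]: print(uv,rel(*uv))
print("tipfront",rel(306,289,44.7),rel(338,289,44.7),rel(322,289,44.7))
E
```

```text
(321, 300) [-3.5  0.1]
(450, 301.5) [ -4.5 -65.2]
(589, 302.5) [  -5.3 -135.6]
(302, 298) [-2.3  9.6]
(263, 264) [15.9 28.3]
(308, 269.5) [13.   6.4]
(614, 270) [  12.3 -144.1]
(247.5, 257) [19.5 35.7]
tipfront [9.1 6.8] [ 9.  -7.7] [ 9.1 -0.4]
```

>>> {"name": "play_rows", "arguments": {
  "deltas": [
    {"dx": 0.075,"dy": 0.025,"dz": 0.1,"turn": 0,"hand": -1},
    {"dx": 0,"dy": 0,"dz": 0.1,"turn": 0,"hand": -1},
    {"dx": 0,"dy": 0,"dz": 0.05,"turn": 0,"hand": -1},
    {"dx": 0,"dy": 0,"dz": 0,"turn": 0,"hand": -1},
    {"dx": 0,"dy": 0,"dz": 0,"turn": 0,"hand": -1}
  ]
}}

```text
clock: 4.92
ee_pos: [556.8, -135.4, 55.4]
tcp_rot: [3.142, 0.0, 2.425]
contact_force: [-0.4, -1.0, 0.2]
finger_gap: -0.002
gripper_force: 0.0
```

>>> {"name": "play_rows", "arguments": {
  "deltas": [
    {"dx": 0,"dy": 0,"dz": 0.05,"turn": 0,"hand": -1},
    {"dx": 0,"dy": 0,"dz": 0.03,"turn": 0,"hand": -1},
    {"dx": 0,"dy": 0,"dz": 0.02,"turn": 0,"hand": -1},
    {"dx": 0,"dy": 0,"dz": 0,"turn": 0,"hand": -1},
    {"dx": 0,"dy": 0,"dz": 0,"turn": 0,"hand": -1}
  ]
}}

```text
clock: 5.55
ee_pos: [556.8, -135.4, 51.4]
tcp_rot: [-3.142, 0.0, 2.425]
contact_force: [-1.4, 0.1, 2.2]
finger_gap: 0.002
gripper_force: 1.2
```

>>> {"name": "play_rows", "arguments": {
  "deltas": [
    {"dx": 0,"dy": 0,"dz": 0.025,"turn": 0,"hand": -1},
    {"dx": 0,"dy": 0,"dz": 0.025,"turn": 0,"hand": -1},
    {"dx": 0,"dy": 0,"dz": 0,"turn": 0,"hand": -1},
    {"dx": 0,"dy": 0,"dz": 0,"turn": 0,"hand": -1}
  ]
}}

```text
clock: 6.05
ee_pos: [556.8, -135.3, 49.4]
tcp_rot: [-3.142, -0.0, 2.425]
contact_force: [-1.7, 0.5, 3.5]
finger_gap: -0.001
gripper_force: 1.9
```

```bash
python3 - <<'E'
from h import *
f=[]; z=[]
for _ in range(4): robot.get_image("top"); s=robot.state(); f.append(s["contact_force"]); z.append(s["ee_pos"])
print(np.mean(f,0),np.mean(z,0))
E
```

```text
[-1.17748596  0.00419936  3.39070022] [ 556.76562112 -135.34105654   49.35883093]
```

>>> {"name": "play_rows", "arguments": {
  "deltas": [
    {"dx": 0,"dy": 0.125,"dz": 0,"turn": 0,"hand": -1},
    {"dx": 0,"dy": 0.125,"dz": 0,"turn": 0,"hand": -1},
    {"dx": 0,"dy": 0.125,"dz": 0,"turn": 0,"hand": -1},
    {"dx": 0,"dy": 0.125,"dz": 0,"turn": 0,"hand": -1},
    {"dx": 0,"dy": 0.125,"dz": 0,"turn": 0,"hand": -1}
  ]
}}

```text
clock: 6.88
ee_pos: [573.4, -116.2, 49.3]
tcp_rot: [-3.142, -0.0, 2.425]
contact_force: [-2.2, -1.8, 4.2]
finger_gap: 0.003
gripper_force: 1.9
```

>>> {"name": "play_rows", "arguments": {
  "deltas": [
    {"dx": 0,"dy": 0.125,"dz": 0,"turn": 0,"hand": -1},
    {"dx": 0,"dy": 0.125,"dz": 0,"turn": 0,"hand": -1},
    {"dx": 0,"dy": 0.125,"dz": 0,"turn": 0,"hand": -1},
    {"dx": 0,"dy": 0.125,"dz": 0,"turn": 0,"hand": -1},
    {"dx": 0,"dy": 0.125,"dz": 0,"turn": 0,"hand": -1}
  ]
}}

```text
clock: 7.5
ee_pos: [589.8, -97.4, 49.3]
tcp_rot: [3.142, -0.0, 2.425]
contact_force: [-1.4, -2.2, 3.2]
finger_gap: 0.004
gripper_force: 1.9
```

>>> {"name": "play_rows", "arguments": {
  "deltas": [
    {"dx": 0,"dy": 0.125,"dz": 0,"turn": 0,"hand": -1},
    {"dx": 0,"dy": 0.125,"dz": 0,"turn": 0,"hand": -1},
    {"dx": 0,"dy": 0.125,"dz": 0,"turn": 0,"hand": -1},
    {"dx": 0,"dy": 0.125,"dz": 0,"turn": 0,"hand": -1},
    {"dx": 0,"dy": 0.125,"dz": 0,"turn": 0,"hand": -1}
  ]
}}

```text
clock: 8.12
ee_pos: [606.3, -78.5, 49.3]
tcp_rot: [-3.142, 0.0, 2.425]
contact_force: [-2.0, -1.9, 3.2]
finger_gap: -0.002
gripper_force: 1.9
```

>>> {"name": "play_rows", "arguments": {
  "deltas": [
    {"dx": 0,"dy": 0.125,"dz": 0,"turn": 0,"hand": -1},
    {"dx": 0,"dy": 0.125,"dz": 0,"turn": 0,"hand": -1},
    {"dx": 0,"dy": 0.125,"dz": 0,"turn": 0,"hand": -1},
    {"dx": 0,"dy": 0.125,"dz": 0,"turn": 0,"hand": -1},
    {"dx": 0,"dy": 0.125,"dz": 0,"turn": 0,"hand": -1}
  ]
}}

```text
clock: 8.75
ee_pos: [622.7, -59.7, 49.3]
tcp_rot: [-3.142, -0.0, 2.425]
contact_force: [-1.9, -1.4, 3.9]
finger_gap: 0.001
gripper_force: 1.9
```

```bash
python3 - <<'E'
from h import *
d=snap("wrist","pics/wr4.png"); s=robot.state(); print(s["ee_pos"],s["contact_force"],px(d,s["ee_pos"]-[0,0,22]))
cv2.imwrite("pics/c5.png",cv2.resize(d["frame"][200:360,240:452,::-1],(795,600),interpolation=cv2.INTER_CUBIC))
E
```

```text
[623.00961862 -59.28328787  49.33574406] [-0.39116549 -0.83203988  3.85098075] [322.57638296 307.57803992]
```

View pics/c5.png

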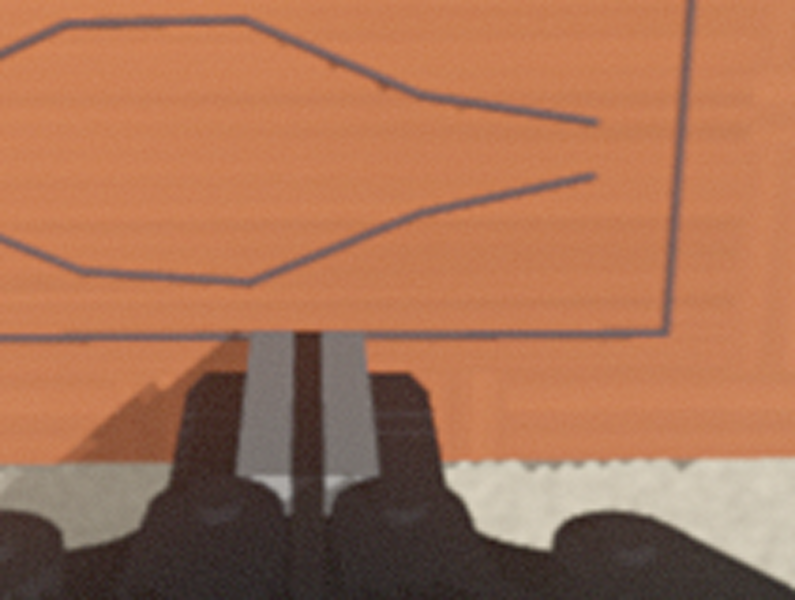

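The close view shows the tip's inner edge on the etched line at crop row 333, with the plate edge at row 460. The tip is therefore centred on the border. The etched corner is at crop (667,333) and the tip centre at (308,333). Next I'll work out the distance left to the turn.

```bash
python3 - <<'E'
from fit import *
d=L("pics/wr4.npz"); p=np.array([623.0,-59.3]); c,s=np.cos(2.425),np.sin(2.425)
def rel(u,v,z=28): q=(w(d,u,v,z)[:2]-p); return np.round([q@[c,s],q@[-s,c]],1)
for uv in [(667,333),(308,333),(795,458),(450,461)]: print(rel(240+uv[0]/3.75,200+uv[1]/3.75))
v=d["frame"].astype(int); 
m=((v[...,0]>1.6*v[...,2])&(v[...,0]-v[...,1]>50))
for row in (230,250,270,300,310,316,319):
    r=np.where(m[row])[0]; print(row,r.max() if len(r) else 0, rel(r.max()+.5,row) if len(r) else '')
V=L("pics/wr2.npz"); P2=np.array([[632,433],[689,484],[689.5,434]])/3+[185,10]
q0=np.array([556,-50.5]); print([np.round(((w(V,*u,30)[:2]-q0))@np.array([[c,-s],[s,c]]),1) for u in P2])
E
```

```text
[  9.6 -42.9]
[9.7 0.2]
[ -7.1 -60.1]
[ -7.5 -17.4]
230 467 [ 36.9 -62. ]
250 464 [ 27.9 -61.8]
270 462 [ 18.7 -62. ]
300 459 [  4.1 -62.3]
310 458 [ -0.9 -62.4]
316 457 [ -4.  -62.3]
319 456 [ -5.5 -62. ]
[array([-47.7, -80.5]), array([ -63.9, -100.3]), array([-48. , -99.2])]
```

>>> {"name": "play_rows", "arguments": {
  "deltas": [
    {"dx": 0,"dy": 0.125,"dz": 0,"turn": 0,"hand": -1},
    {"dx": 0,"dy": 0.125,"dz": 0,"turn": 0,"hand": -1},
    {"dx": 0,"dy": 0.125,"dz": 0,"turn": 0,"hand": -1},
    {"dx": 0,"dy": 0.125,"dz": 0,"turn": 0,"hand": -1},
    {"dx": 0,"dy": 0.125,"dz": 0,"turn": 0,"hand": -1}
  ]
}}

```text
clock: 9.43
ee_pos: [639.1, -40.8, 49.3]
tcp_rot: [-3.142, -0.0, 2.425]
contact_force: [-2.7, -1.9, 3.8]
finger_gap: 0.003
gripper_force: 1.9
```

>>> {"name": "play_rows", "arguments": {
  "deltas": [
    {"dx": 0,"dy": 0.125,"dz": 0,"turn": 0,"hand": -1},
    {"dx": 0,"dy": 0.125,"dz": 0,"turn": 0,"hand": -1},
    {"dx": 0,"dy": 0.125,"dz": 0,"turn": 0,"hand": -1},
    {"dx": 0,"dy": 0.125,"dz": 0,"turn": 0,"hand": -1},
    {"dx": 0,"dy": 0.125,"dz": 0,"turn": 0,"hand": -1}
  ]
}}

```text
clock: 10.05
ee_pos: [655.5, -22.0, 49.3]
tcp_rot: [3.142, -0.0, 2.425]
contact_force: [-1.3, -2.2, 4.9]
finger_gap: 0.003
gripper_force: 1.9
```

>>> {"name": "play_rows", "arguments": {
  "deltas": [
    {"dx": 0,"dy": 0.125,"dz": 0,"turn": 0,"hand": -1},
    {"dx": 0,"dy": 0.03,"dz": 0,"turn": 0,"hand": -1},
    {"dx": 0,"dy": 0,"dz": 0,"turn": 0,"hand": -1},
    {"dx": 0,"dy": 0,"dz": 0,"turn": 0,"hand": -1}
  ]
}}

```text
clock: 10.55
ee_pos: [659.6, -17.3, 49.4]
tcp_rot: [3.141, 0.0, 2.425]
contact_force: [-0.3, 0.1, 3.6]
finger_gap: 0.002
gripper_force: 1.9
```

```bash
python3 - <<'E'
from fit import *
d=snap("wrist","pics/wr5.png"); S=robot.state(); p=S["ee_pos"][:2]; print(S["ee_pos"],S["contact_force"],S["tcp_rot"]); c,s=np.cos(2.425),np.sin(2.425)
def rel(u,v,z=28): q=(w(d,u,v,z)[:2]-p); return np.round([q@[c,s],q@[-s,c]],1)
v=d["frame"].astype(int); m=((v[...,0]>1.6*v[...,2])&(v[...,0]-v[...,1]>50))
for row in (100,200,250,280): r=np.where(m[row])[0]; print(row,r.max(),rel(r.max()+.5,row))
for col in (250,270): r=np.where(m[:,col])[0]; print(col,r.max(),rel(col,r.max()+.5))
E
```

```text
[659.56085921 -17.32193726  49.41070841] [-0.47173891  1.12147418  3.27572468] [3.14077087e+00 1.21860162e-04 2.42473355e+00]
100 336 [88.5 -5.8]
200 336 [49.8 -6.3]
250 335 [27.9 -6.2]
280 335 [13.9 -6.3]
250 322 [-7.3 33.1]
270 313 [-2.7 23.7]
```

>>> {"name": "play_rows", "arguments": {
  "deltas": [
    {"dx": 0.125,"dy": 0,"dz": 0,"turn": 0,"hand": -1},
    {"dx": 0.125,"dy": 0,"dz": 0,"turn": 0,"hand": -1},
    {"dx": 0.125,"dy": 0,"dz": 0,"turn": 0,"hand": -1},
    {"dx": 0.125,"dy": 0,"dz": 0,"turn": 0,"hand": -1},
    {"dx": 0.125,"dy": 0,"dz": 0,"turn": 0,"hand": -1}
  ]
}}

```text
clock: 11.22
ee_pos: [640.3, -0.9, 49.4]
tcp_rot: [3.142, 0.0, 2.425]
contact_force: [1.8, -0.8, 3.3]
finger_gap: 0.002
gripper_force: 1.9
```

>>> {"name": "play_rows", "arguments": {
  "deltas": [
    {"dx": 0.125,"dy": 0,"dz": 0,"turn": 0,"hand": -1},
    {"dx": 0.125,"dy": 0,"dz": 0,"turn": 0,"hand": -1},
    {"dx": 0.125,"dy": 0,"dz": 0,"turn": 0,"hand": -1},
    {"dx": 0.125,"dy": 0,"dz": 0,"turn": 0,"hand": -1},
    {"dx": 0.125,"dy": 0,"dz": 0,"turn": 0,"hand": -1}
  ]
}}

```text
clock: 11.85
ee_pos: [621.5, 15.5, 49.3]
tcp_rot: [3.142, 0.0, 2.425]
contact_force: [2.1, -1.8, 4.5]
finger_gap: 0.002
gripper_force: 1.9
```

>>> {"name": "play_rows", "arguments": {
  "deltas": [
    {"dx": 0.125,"dy": 0,"dz": 0,"turn": 0,"hand": -1},
    {"dx": 0.125,"dy": 0,"dz": 0,"turn": 0,"hand": -1},
    {"dx": 0.125,"dy": 0,"dz": 0,"turn": 0,"hand": -1},
    {"dx": 0.125,"dy": 0,"dz": 0,"turn": 0,"hand": -1},
    {"dx": 0.125,"dy": 0,"dz": 0,"turn": 0,"hand": -1}
  ]
}}

```text
clock: 12.48
ee_pos: [602.6, 31.9, 49.3]
tcp_rot: [3.142, 0.0, 2.425]
contact_force: [0.9, -1.0, 3.1]
finger_gap: -0.001
gripper_force: 1.9
```

```bash
python3 - <<'E'
from fit import *
d=snap("wrist","pics/wr6.png"); S=robot.state(); p=S["ee_pos"][:2]; print(S["ee_pos"],S["contact_force"],S["tcp_rot"]); c,s=np.cos(2.425),np.sin(2.425)
def rel(u,v,z=28): q=(w(d,u,v,z)[:2]-p); return np.round([q@[c,s],q@[-s,c]],1)
v=d["frame"].astype(int); m=((v[...,0]>1.6*v[...,2])&(v[...,0]-v[...,1]>50))
for row in (240,260,280): r=np.where(m[row,:400])[0]; print(row,r.max(),rel(r.max()+.5,row))
for col in (250,280,310,325): r=np.where(m[200:,col])[0]+200; print(col,r.min(),rel(col,r.min()-.5)); r=np.where(m[:,col])[0]; print(r.min(),rel(col,r.min()-.5))
E
```

```text
[602.11904235  32.3427368   49.24891284] [ 1.61799254 -1.05935476  2.56337328] [-3.14130336e+00 -6.46915205e-04  2.42510949e+00]
240 335 [31.8 -6.1]
260 335 [22.7 -6.2]
280 335 [13.3 -6.3]
250 205 [47.3 29.9]
205 [47.3 29.9]
280 206 [46.8 17.4]
206 [46.8 17.4]
310 205 [47.3  4.8]
205 [47.3  4.8]
325 205 [47.3 -1.5]
205 [47.3 -1.5]
```

>>> {"name": "play_rows", "arguments": {
  "deltas": [
    {"dx": 0.125,"dy": 0,"dz": 0,"turn": 0,"hand": -1},
    {"dx": 0.125,"dy": 0,"dz": 0,"turn": 0,"hand": -1},
    {"dx": 0.125,"dy": 0,"dz": 0,"turn": 0,"hand": -1},
    {"dx": 0.125,"dy": 0,"dz": 0,"turn": 0,"hand": -1},
    {"dx": 0.125,"dy": 0,"dz": 0,"turn": 0,"hand": -1}
  ]
}}

```text
clock: 13.15
ee_pos: [583.8, 48.3, 49.3]
tcp_rot: [-3.142, 0.0, 2.425]
contact_force: [2.0, -1.6, 3.3]
finger_gap: -0.006
gripper_force: 1.9
```

>>> {"name": "play_rows", "arguments": {
  "deltas": [
    {"dx": 0.125,"dy": 0,"dz": 0,"turn": 0,"hand": -1},
    {"dx": 0.125,"dy": 0,"dz": 0,"turn": 0,"hand": -1},
    {"dx": 0.125,"dy": 0,"dz": 0,"turn": 0,"hand": -1},
    {"dx": 0.07,"dy": 0,"dz": 0,"turn": 0,"hand": -1},
    {"dx": 0,"dy": 0,"dz": 0,"turn": 0,"hand": -1}
  ]
}}

```text
clock: 13.78
ee_pos: [570.1, 60.2, 49.2]
tcp_rot: [-3.141, -0.001, 2.425]
contact_force: [0.5, 0.0, 4.1]
finger_gap: 0.003
gripper_force: 1.9
```

>>> {"name": "play_rows", "arguments": {
  "deltas": [
    {"dx": 0,"dy": 0,"dz": 0,"turn": 0,"hand": -1},
    {"dx": 0,"dy": 0,"dz": -0.1,"turn": 0,"hand": -1},
    {"dx": 0,"dy": 0,"dz": -0.3,"turn": 0,"hand": -1},
    {"dx": 0,"dy": 0,"dz": -0.7,"turn": 0,"hand": -1},
    {"dx": 0,"dy": 0,"dz": -0.8,"turn": 0,"hand": -1}
  ]
}}

```text
clock: 14.4
ee_pos: [570.2, 59.7, 126.3]
tcp_rot: [-3.141, -0.001, 2.425]
contact_force: [-0.0, -0.5, -0.7]
finger_gap: -0.005
gripper_force: 0.0
```

>>> {"name": "play_rows", "arguments": {
  "deltas": [
    {"dx": 0,"dy": 0,"dz": -0.8,"turn": 0,"hand": -1},
    {"dx": 0,"dy": 0,"dz": -0.5,"turn": 0,"hand": -1},
    {"dx": 0,"dy": 0,"dz": 0,"turn": 0,"hand": -1},
    {"dx": 0,"dy": 0,"dz": 0,"turn": 0,"hand": -1},
    {"dx": 0,"dy": 0,"dz": 0,"turn": 0,"hand": -1}
  ]
}}

```text
clock: 15.02
ee_pos: [570.2, 59.8, 176.3]
tcp_rot: [-3.14, -0.002, 2.425]
contact_force: [-0.6, 1.1, 0.4]
finger_gap: -0.002
gripper_force: 0.0
```

The trace stayed in contact at about 3–4 N all the way round, and the hand is now clear.

```bash
python3 -c "
from cell import robot; print(robot.close_job())"
```

```text
the job is handed in; nothing more can be done
None
```

I traced the plate border from start to turn to finish in one pass at a light 3–4 N (about 2–3 mm down, well clear of the 8 mm stops), then lifted the hand clear at 15 s. The job is handed in, with no verdict returned and no picture taken after the lift.

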